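Bring the cleaner bottle into the bay and open its safety cap

TASK

Push the carton with the white square bottle along the rollers until it sits right against the stop at the end of the bay. Then open the bottle: press its push-and-turn cap down, twist it anticlockwise while keeping it down, and lift it straight off, leaving the bottle standing in the carton against the stop. Finish still gripping the cap, held still, upright and about 5 to 10 cm above the mouth of the bottle without letting go, and leave the other things on the table alone.

Things in the scene. Friction and masses are not known exactly. Their poses are not given: they have to be found in the camera images.
- lane: Roller lane. Origin on the table midway between its side rails; x across, y along it. Free steel rollers (24 mm, axes along x) from y -178 to +225 mm, tops 50 mm above the table. Rails 108 mm apart inside, tops 72 mm high; end open at y = +240 mm. At its -y end is the bay: wooden cheeks 95 mm high (y -200 to -45) and a stop. The carton stays where pushed.
- stop (a point): Middle of the inner face of the wooden stop that closes the bay, at roller-top height: lane x 0, y -195 mm, z 50 mm. The stop's top is 95 mm above the table. With the carton home, the carton's origin is 75 mm from this point, at lane y -120 mm.
- carton: Open plywood carton on the rollers, 102 (x, across the lane) by 150 (y, along it) by 70 mm high, 0.3-0.46 kg; origin at the centre of its underside, axes along the lane's. 3 mm play to each rail. Floor 8 mm thick; a 90 mm square cell in the middle holds the bottle, an empty pocket at either end. Push on the outside of its +y end wall (75 mm from its origin) towards lane -y; a few N move it.
- bottle: Square white plastic bottle, 0.25-0.41 kg, loose in the carton's cell, which keeps it from turning (2 mm play a side). Origin at the centre of its underside, z up. Body 86 by 86 mm, shoulder 110 mm up; round neck 40 mm wide, rim 142 mm up, with three bayonet lugs (50 mm across). A grey sprung seal disc, 28 mm wide, stands 8 mm out of the mouth and carries the cap.
- cap: White push-and-turn cap, round, ribbed, 59 mm wide, 33 mm high, 40 g. Origin at the centre of its lower edge, z up. Locked: origin 122 mm above the bottle's, x axes parallel (a few degrees of play). Travels down 8 mm on a spring (3.5 N first, 8 N at bottom); only when 5 to 8 mm down does it turn, anticlockwise from above (+z); after 30 to 90 degrees it is free and lifts off, clear after 20 mm.
- round_bottle: Bystander: round amber bottle, 54 mm diameter, 135 mm high, just beyond the lane (+x side). Origin at the centre of its underside.
- jar: Bystander: round glass jar, 60 mm diameter, 75 mm high, beyond the lane. Origin at the centre of its underside.
- bead_bowl: Bystander: white bowl of beads, 90 mm diameter, 34 mm high, beyond the lane. Origin at the centre of its underside.
- rod_cup: Bystander: metal cup, 66 mm diameter, 95 mm high, with glass rods standing up to about 150 mm high; behind the bay's stop. Origin at the centre of its underside.
- screwdriver: Bystander: screwdriver lying on the robot's side of the lane; origin under its middle.
- block: Bystander: dark wooden block 50 by 90 by 30 mm on the robot's side of the lane. Origin at the centre of its underside.
Mind the look-alikes: they are no part of the job. What is shaped like the bottle but turquoise is not meant. Leave any pink look-alike of the carton alone.

How it is judged:
On the way, in this order (a step that is already met when the one before it is completed fails the run):
1. the carton is home in the bay, its leading end within 8 mm of the stop, with the cap still on the bottle (y of carton in the frame of lane below -0.112 m and z of cap in the frame of bottle below 0.128 m), for 0.2 s.
2. the cap is pressed down at least 4 mm against its spring, the carton in the bay (z of cap in the frame of bottle below 0.118 m and y of carton in the frame of lane below -0.112 m), for 0.1 s.
3. the cap is turned at least 25 degrees from its locked position while still down on the neck (angle between the x axis of cap and the x axis of bottle, either way round above 0.44 rad and z of cap in the frame of bottle below 0.128 m), for 0.1 s.
At the end, for the whole second after the job is handed in: Carton level and within 12 mm of the stop; bottle upright, down in its cell; cap gripped (over 2 N), touching nothing but the fingers, at rest, tilted under 0.35 rad, lower edge 15 to 158 mm above the neck rim, within 50 mm of the bottle axis (y of carton in the frame of lane below -0.108 m and angle between carton's own z axis and vertical below 0.06 rad and z of bottle in the frame of carton below 0.014 m and angle between bottle's own z axis and vertical below 0.08 rad and z of cap in the frame of bottle between 0.157 and 0.3 m and horizontal distance between cap and bottle below 0.05 m and angle between cap's own z axis and vertical below 0.35 rad and contact force between the fingers and cap above 2 N and contact force between cap and bottle below 0.05 N and contact force between cap and carton below 0.05 N and contact force between cap and lane below 0.05 N and linear speed of each of cap, bottle below 0.03 m/s); the arm keeps its last pose, push and grip.
It fails at once if one of the other things on the table is shifted more than 30 mm or tipped over (distance of any of round_bottle, jar, bead_bowl, rod_cup, screwdriver, block from where it was at the start of the episode above 0.03 m or angle between any of round_bottle, jar, bead_bowl, rod_cup, block's own z axis and vertical above 0.5 rad).
It fails at once if the carton or the bottle is tipped more than 25 degrees (angle between any of carton, bottle's own z axis and vertical above 0.44 rad).
It also fails if it takes over 56 s, if anything falls off the work surface, if the arm or the gripper's body presses on something with over 40 N, if the wrist force passes 120 N, or if a joint passes its speed limit or range.

ROBOT

A 6-joint arm with a two-finger parallel gripper is mounted at the origin on the work surface. World frame = base frame: x ahead of the robot, y to its left, z up, the work surface at z = 0. Lengths are in m, angles in rad, forces in N, time in s.
With the tool pointing down it reaches from about 0.25 to 0.775 m from the base axis. Payload 4 kg.
Tool frame: the origin (TCP) lies midway between the tips of the shut fingers; the grasp point (between the pads) lies 19 mm behind it; z points along the fingers, y is the line along which they close (so a half turn about z gives the same grasp; the last joint's range is limited). The gripper opens to 94 mm and grips with 3 to 60 N. Pads are 16 mm wide; open, the fingers measure 119 mm over their backs; the gripper's body (75 mm by 177 mm) begins 78 mm behind the grasp point.
Start: joints at [1.1, 0.087, 1.371, -0, 1.684, -0.103], TCP at [0.198, 0.513, 0.206] pointing down, gripper open.
Joint ranges: [-3.1, 3.1], [-0.76, 2.03], [0.27, 2.55], [-1.08, 4.22], [0.17, 2.65], [-2.57, 2.57]. Speed limits (rad/s): [2.79, 2.79, 3.14, 3.14, 3.14, 3.14].

INTERFACE

Orientations are given as [roll, pitch, yaw] about the fixed x, y, z axes, in that order (R = Rz(yaw) Ry(pitch) Rx(roll)).
In Python, from bench import robot gives the robot as it stands.
- The arm moves only by the tool servo_tool, never from a script. Its argument "moves" is a list of rows, each a list of 5 numbers: the shift along the tool's x, y, z in units of 25 mm (1.0 is 25 mm), then the turn about the tool's z in units of 6 degrees (1.0 is 6 degrees), then the closure, from 0 (fully open) to 1 (shut). In form: [[dx, dy, dz, yaw, gripper], ...]. A call has 1 to 10 rows; each row is the pose to reach, as a shift and turn from the pose commanded when the call began, along the tool's axes at that moment; what a row does not reach only later rows make up. A row lasts 1/12 s, in which the tool goes at most 41.7 mm and 7.16 degrees, less where a joint would pass 70% of its speed; a pose out of reach is approached as far as the arm can. A call with a gripper value outside its range is refused whole. The fingers move at their own pace and stop on an object; the grip force is fixed at half the most. Time passes only in rows, so rows that repeat a pose let the fingers close. It gives the time, the measured TCP pose, the force, the opening and the grip force at its end, in the units of the state.
- robot.get_obs(): the state, without advancing time (a new reading comes with each control period).
- robot.snapshot(name): name is "scene" or "top" or "wrist"; returns a dict with "image" (400x640x3 uint8, blue, green, red), "fx", "fy", "cx", "cy" (pixels), "eye" and "orientation" of the camera in the world; the wrist camera has in their place "T_tool_cam" (4x4, takes a point from camera to tool coordinates, whose origin is the TCP and whose axes are the flange's). Camera axes: x right, y down, z forward; pixel columns grow to the right and rows downward; lengths in m; the calibration is good to about 2 mm. A picture is of the moment at which its call begins: read the wrist's pose just before it. There is no depth.
- robot.close_job(): hands the job in; it is judged then, once.
The state is a dict: "time": time; "joint_positions": joint angles; "qvel": joint speeds; "joint_torque": joint torques, N m; "tool_pos": TCP position; "ee_rot": TCP orientation; "wrist_force": force on the tool from outside, world axes, zero at the start; "wrist_torque": the same for the moment, N m; "width": finger opening in m; "finger_force": force on a finger pad.
Only numpy, scipy, OpenCV 4.12 (cv2) and the standard library are available. Lean on these libraries where they do the work, as an engineer would, in place of code of your own. Each camera call takes 0.05 s, during which the arm holds its last target. There are 200 camera calls.

## Working session

There is one attempt and no reset: what is moved stays moved. The work goes in short steps, Python scripts to look and compute and a tool call to move; the robot and the scene stay as the last step left them, time stands still between calls to the robot, and variables do not carry over. Pictures are saved under pics/ and viewed, at most 10 in all, crops included, and the job is handed in when it is done.

Besides the shell and the picture viewer there is one more tool, called after ">>>" in YAML: its name, and indented under it one key for each argument. servo_tool: Moves the arm, as the interface text tells. Its arguments: {"type":"object","properties":{"moves":{"type":"array"}},"required":["moves"]}

```bash
mkdir -p pics; ls
python3 - <<'E'
from bench import robot
import cv2,pickle
d={}
for n in("scene","top"):
    s=robot.snapshot(n);cv2.imwrite(f"pics/{n}0.png",s["image"]);d[n]=s
    print(n,{k:v for k,v in s.items() if k!="image"})
pickle.dump(d,open("snap0.pkl","wb"))
print(robot.get_obs())
E
```

```text
pics
scene {'fx': 506.7609951717164, 'fy': 506.7609951717164, 'cx': 320.1485787764939, 'cy': 197.96186239897523, 'eye': array([ 1.11694811, -0.71382402,  0.88750737]), 'orientation': array([-2.25554589, -0.02425018,  0.64001213])}
top {'fx': 506.315240026678, 'fy': 506.315240026678, 'cx': 320.27994525015845, 'cy': 189.7685544123834, 'eye': array([0.34083603, 0.04099615, 1.40398057]), 'orientation': array([-2.95630067e+00, -2.22597342e-03, -1.55170356e+00])}
{'time': 0.1, 'joint_positions': array([ 1.09986750e+00,  8.78560855e-02,  1.37204836e+00,  2.09938101e-05,
        1.68354792e+00, -1.03078118e-01]), 'qvel': array([ 0.00046407, -0.00175082, -0.00448972, -0.00114869, -0.00058302,
        0.00088659]), 'joint_torque': array([ 2.14019150e-03, -3.41250300e+01, -3.03303766e+01,  7.20460271e-02,
        3.04064678e-02, -1.18274615e-04]), 'tool_pos': array([0.19756319, 0.51280124, 0.20446263]), 'ee_rot': array([-3.13974496e+00, -2.12110770e-04,  2.77374409e+00]), 'wrist_force': array([-0.3284366 ,  0.18107192, -0.66126459]), 'wrist_torque': array([0.01223293, 0.0081064 , 0.05295986]), 'finger_force': 0.0, 'width': 0.09426375941575256}
```

View pics/scene0.png

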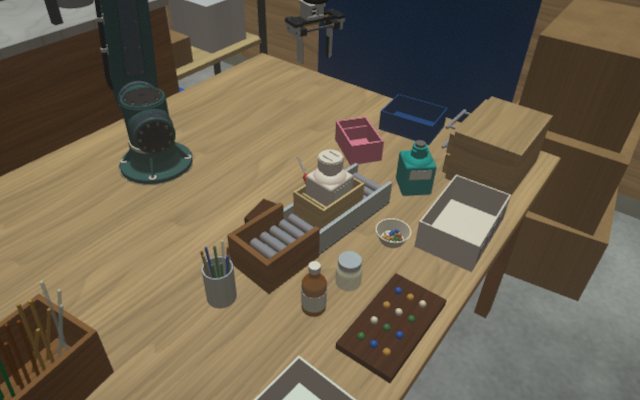

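View pics/top0.png

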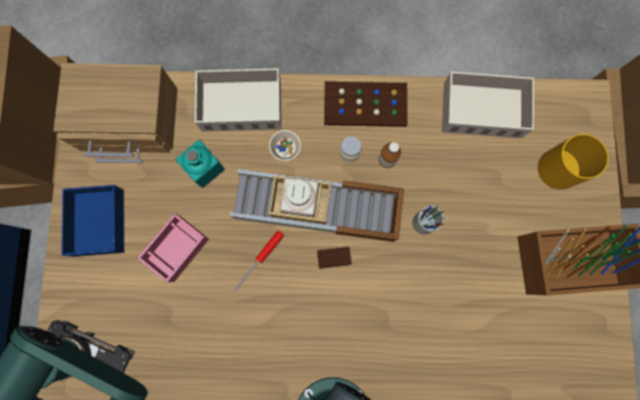

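The white square bottle stands in the plywood carton on the lane at about (299,197) in the top view. The look-alikes are the turquoise bottle (200,163) and the pink carton (173,247), and neither is on the lane. The bay is the wooden part on the right, up to (400,212), and the open end is on the left near (237,195). I'll confirm this in an enlarged crop.

Run:
```python
import cv2
i=cv2.imread("pics/top0.png")[160:250,225:415]
cv2.imwrite("pics/crop0.png",cv2.resize(i,None,fx=4.2,fy=4.2,interpolation=cv2.INTER_CUBIC))
```

```text
(no output)
```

View pics/crop0.png

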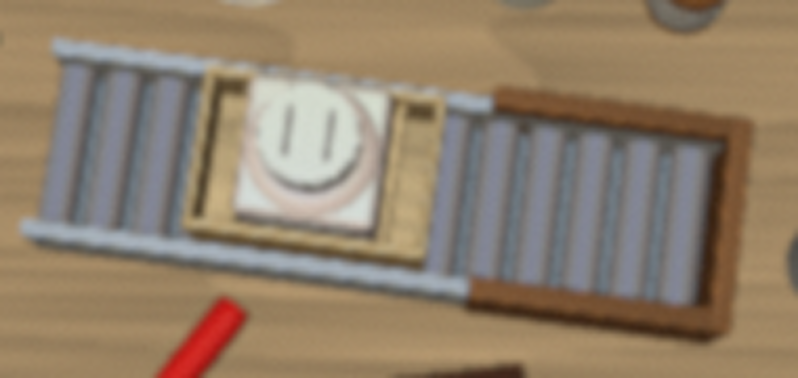

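```bash
cat > h.py <<'E'
import numpy as np,pickle
from scipy.spatial.transform import Rotation as R
def ray(s,u,v,z):
    d=R.from_euler('xyz',s["orientation"]).as_matrix()@np.array([(u-s["cx"])/s["fx"],(v-s["cy"])/s["fy"],1])
    return s["eye"]+d*(z-s["eye"][2])/d[2]
def proj(s,p):
    q=R.from_euler('xyz',s["orientation"]).as_matrix().T@(np.asarray(p)-s["eye"])
    return s["fx"]*q[0]/q[2]+s["cx"],s["fy"]*q[1]/q[2]+s["cy"]
E
python3 - <<'E'
from h import *
s=pickle.load(open("snap0.pkl","rb"))["top"]
c=lambda u,v,z:ray(s,225+u/4.2,160+v/4.2,z)
P=dict(railU=c(55,48,.072),railL=c(25,230,.072),stopU=c(722,140,.095),stopL=c(699,303,.095),
 cUL=c(207,70,.12),cLL=c(185,232,.12),cUR=c(445,100,.12),cLR=c(425,262,.12),cap=c(312,135,.213),
 chU=c(495,88,.095),chL=c(470,305,.095))
for k,v in P.items():print(k,v.round(4))
a=(P['railU']+P['railL'])/2;b=(P['stopU']+P['stopL'])/2
d=(a-b)[:2];print("len",np.hypot(*d),"(435)","dir deg",np.degrees(np.arctan2(d[1],d[0])))
cc=sum(P[k] for k in('cUL','cLL','cUR','cLR'))/4;e=((P['cUL']+P['cLL'])-(P['cUR']+P['cLR']))[:2]/2
print("carton",cc,np.hypot(*e),np.degrees(np.arctan2(e[1],e[0])),np.linalg.norm(P['cUL']-P['cLL']))
u=d/np.hypot(*d);print("carton lane y",(cc[:2]-b[:2])@u-.195,"cap lane y",(P['cap'][:2]-b[:2])@u-.195, "lat", np.cross(u,cc[:2]-b[:2]),np.cross(u,P['cap'][:2]-b[:2]))
E
```

```text
railU [0.6365 0.2651 0.072 ]
railL [0.5185 0.2783 0.072 ]
stopU [ 0.5806 -0.1587  0.095 ]
stopL [ 0.4781 -0.1436  0.095 ]
cUL [0.6137 0.1626 0.12  ]
cLL [0.5128 0.1724 0.12  ]
cUR [0.5977 0.0154 0.12  ]
cLR [0.4972 0.0261 0.12  ]
cap [0.5573 0.0927 0.213 ]
chU [ 0.611  -0.0164  0.095 ]
chL [ 0.4742 -0.0024  0.095 ]
len 0.42560421711893803 (435) dir deg 83.51011634708965
carton [0.55536768 0.09411294 0.12      ] 0.14757745936115424 83.86824581651932 0.10145372820794363
carton lane y 0.05166536410488548 cap lane y 0.05046658729480474 lat 0.001896067741516981 -0.0002178932379764166<stdin>:12: DeprecationWarning: Arrays of 2-dimensional vectors are deprecated. Use arrays of 3-dimensional vectors instead. (deprecated in NumPy 2.0)
```

```bash
cat >> h.py <<'E'
def units(o,target,theta=None):
    """tool-frame shift (25 mm units) and yaw (6 deg units) to TCP target; theta = world angle of tool y, deg"""
    M=R.from_euler('xyz',o["ee_rot"]).as_matrix()
    d=M.T@(np.asarray(target)-o["tool_pos"])/.025
    cur=np.degrees(np.arctan2(M[1,1],M[0,1]))
    y=None if theta is None else -((theta-cur+180)%360-180)/6
    return d.round(2),cur.round(1),y
U=np.array([.1095,.994,0]) # lane +y
E
python3 - <<'E'
from h import *
from bench import robot
o=robot.get_obs()
c=np.array([.5555,.094,0])
t=c+.113*U;t[2]=.2
print(t,units(o,t,-6.3))
E
```

```text
[0.5678735 0.206322  0.2      ] (array([-18.23,  -6.11,   0.19]), np.float64(68.9), np.float64(12.53730874808988))
```

>>> servo_tool:
  moves:
    - [-1.4,-0.5,0,1,0.5]
    - [-2.8,-1,0,2,0.5]
    - [-4.2,-1.4,0,3,0.5]
    - [-5.6,-1.9,0,4,0.5]
    - [-7,-2.4,0,5,0.5]
    - [-8.4,-2.8,0,6,0.5]
    - [-9.8,-3.3,0,7,0.5]
    - [-11.2,-3.8,0,8,0.5]
    - [-12.6,-4.2,0,9,0.5]
    - [-14,-4.7,0,10,0.5]

```text
time: 0.93
tool_pos: [0.4831, 0.2764, 0.2049]
ee_rot: [-3.141, -0.0, 1.721]
wrist_force: [0.7, -0.3, -0.1]
width: 0.0473
finger_force: 0.0
```

Run:
```python
from h import *
from bench import robot
o=robot.get_obs()
c=np.array([.5555,.094,0])
t=c+.113*U;t[2]=.2
print(o["time"],o["tool_pos"],o["width"],units(o,t,-6.3))
```

```text
0.9333 [0.48307456 0.27640336 0.20489912] 0.047340679927274455 (array([-3.28,  2.93,  0.19]), np.float64(8.6), np.float64(2.4887995375936214))
```

>>> servo_tool:
  moves:
    - [-1.1,1,0,0.8,0.5]
    - [-2.2,2,0,1.7,0.5]
    - [-3.3,2.9,0.1,2.5,0.5]
    - [-3.3,2.9,0.2,2.5,0.5]
    - [-3.3,2.9,0.2,2.5,0.5]
    - [-3.3,2.9,1.2,2.5,0.5]
    - [-3.3,2.9,2.2,2.5,0.5]
    - [-3.3,2.9,3.2,2.5,0.5]
    - [-3.3,2.9,4.0,2.5,0.5]
    - [-3.3,2.9,4.1,2.5,0.5]

```text
time: 1.77
tool_pos: [0.5623, 0.2081, 0.0979]
ee_rot: [-3.132, 0.003, 1.467]
wrist_force: [-0.3, -0.3, -1.2]
width: 0.047
finger_force: 0.0
```

Run:
```python
from h import *
from bench import robot
import cv2
s=robot.snapshot("scene");cv2.imwrite("pics/s1.png",cv2.resize(s["image"][120:320,200:440],None,fx=3,fy=3,interpolation=cv2.INTER_CUBIC))
o=robot.get_obs()
c=np.array([.5555,.094,0])
t=c+.087*U;t[2]=.1
print(o["time"],o["tool_pos"],o["width"],units(o,t,-6.3))
```

```text
1.8167 [0.56336618 0.20816308 0.09972094] 0.04704202067645724 (array([-1.09,  0.18, -0.01]), np.float64(-5.9), np.float64(0.06045294990217561))
```

View pics/s1.png

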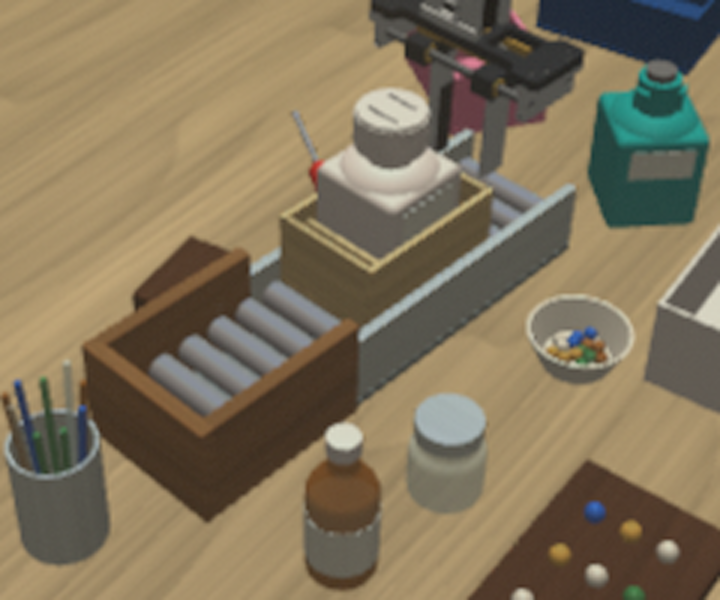

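The fingers (crop 440–490, 110–170) are in the lane behind the carton's +y wall, clear of the cap. I'll push along −tool x.

>>> servo_tool:
  moves:
    - [-0.5,0.1,0,0,0.5]
    - [-0.9,0.1,0,0,0.5]
    - [-1.2,0.1,0,0,0.5]
    - [-1.5,0.1,0,0,0.5]
    - [-1.9,0.1,0,0,0.5]
    - [-2.3,0.1,0,0,0.5]
    - [-2.7,0.1,0,0,0.5]
    - [-3.1,0.1,0,0,0.5]
    - [-3.5,0.1,0,0,0.5]
    - [-3.9,0.1,0,0,0.5]

```text
time: 2.65
tool_pos: [0.5586, 0.1093, 0.1031]
ee_rot: [3.141, -0.0, 1.465]
wrist_force: [-0.3, 3.3, 2.2]
width: 0.0471
finger_force: 1.6
```

>>> servo_tool:
  moves:
    - [-0.4,0,0,0,0.5]
    - [-0.8,0,0,0,0.5]
    - [-1.2,0,0,0,0.5]
    - [-1.6,0,0,0,0.5]
    - [-2,0,0,0,0.5]
    - [-2.3,0,0,0,0.5]
    - [-2.6,0,0,0,0.5]
    - [-2.9,0,0,0,0.5]
    - [-3.1,0,0,0,0.5]
    - [-3.2,0,0,0,0.5]

```text
time: 3.48
tool_pos: [0.5498, 0.0299, 0.1027]
ee_rot: [-3.141, 0.0, 1.464]
wrist_force: [-0.8, 2.8, 1.6]
width: 0.0467
finger_force: 1.7
```

Run:
```python
from h import *
from bench import robot
import cv2
s=robot.snapshot("scene");cv2.imwrite("pics/s2.png",cv2.resize(s["image"][120:320,200:440],None,fx=3,fy=3,interpolation=cv2.INTER_CUBIC))
o=robot.get_obs()
b=np.array([.5295,-.156,0])
print(o["time"],o["tool_pos"],o["wrist_force"],"finger centre lane y",(o["tool_pos"]-b)@U-.195)
```

```text
3.5333 [0.54988655 0.02955106 0.10264046] [-1.46573699  1.73571593  0.17069728] finger centre lane y -0.008329919703301686
```

View pics/s2.png

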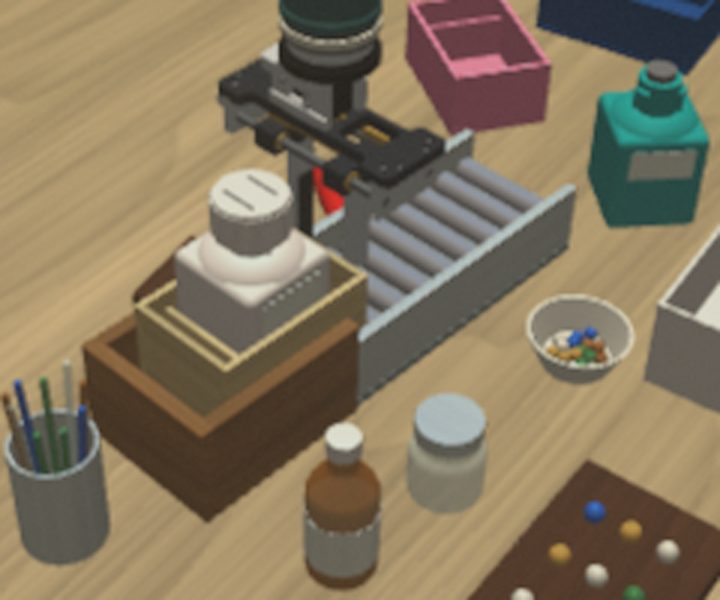

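The carton's leading end is about 30 mm short of the stop. The push is running straight, so I'll continue slowly until the force rises.

>>> servo_tool:
  moves:
    - [-0.2,0,0,0,0.5]
    - [-0.4,0,0,0,0.5]
    - [-0.6,0,0,0,0.5]
    - [-0.75,0,0,0,0.5]
    - [-0.9,0,0,0,0.5]
    - [-1.0,0,0,0,0.5]
    - [-1.1,0,0,0,0.5]
    - [-1.15,0,0,0,0.5]
    - [-1.2,0,0,0,0.5]
    - [-1.2,0,0,0,0.5]

```text
time: 4.37
tool_pos: [0.5472, 0.0041, 0.1028]
ee_rot: [-3.141, -0.007, 1.465]
wrist_force: [-0.3, 11.9, -0.5]
width: 0.0468
finger_force: 5.4
```

>>> servo_tool:
  moves:
    - [-0.05,0,0,0,0.5]
    - [-0.1,0,0,0,0.5]
    - [-0.15,0,0,0,0.5]
    - [-0.15,0,0,0,0.5]

```text
time: 4.7
tool_pos: [0.5471, 0.0041, 0.1029]
ee_rot: [-3.141, -0.014, 1.466]
wrist_force: [-0.2, 19.0, 0.3]
width: 0.0468
finger_force: 9.4
```

The force rose to 19 N with no movement, so the carton is against the stop. Backing off and lifting.

>>> servo_tool:
  moves:
    - [0.6,0,0,0,0.5]
    - [1.4,0,0,0,0.3]
    - [1.5,0,-1.2,0,0]
    - [1.5,0,-2.5,0,0]
    - [1.5,0,-4,0,0]
    - [1.5,0,-5.5,0,0]
    - [2.5,0,-6.5,0,0]
    - [3.5,0,-6.5,0,0]
    - [4,0,-6.5,0,0]
    - [4,0,-6.5,0,0]

```text
time: 5.53
tool_pos: [0.5576, 0.0977, 0.265]
ee_rot: [3.141, 0.001, 1.467]
wrist_force: [0.3, -0.3, -0.6]
width: 0.0937
finger_force: 0.0
```

Run:
```python
from h import *
from bench import robot
import cv2
d={}
for n in("top","scene"):d[n]=robot.snapshot(n)
pickle.dump(d,open("snap1.pkl","wb"))
a=cv2.resize(d["top"]["image"][160:250,290:420],None,fx=5,fy=5,interpolation=cv2.INTER_CUBIC)
b=cv2.resize(d["scene"]["image"][160:300,215:345],None,fx=5,fy=5,interpolation=cv2.INTER_CUBIC)[:, :]
cv2.imwrite("pics/t3.png",a);cv2.imwrite("pics/s3.png",cv2.resize(b,None,fx=.8,fy=.8))
o=robot.get_obs();print(o["time"],o["tool_pos"],o["ee_rot"],o["width"])
```

```text
5.6333 [0.55684141 0.09573971 0.26364699] [-3.13900339e+00  2.36263087e-03  1.46509253e+00] 0.09375505944541089
```

View pics/t3.png

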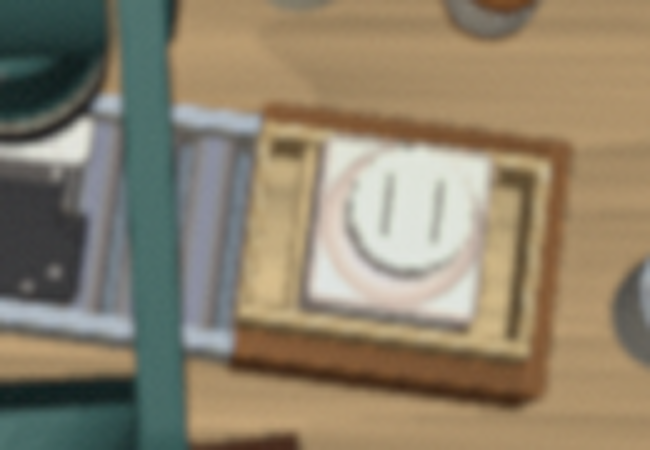

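View pics/s3.png

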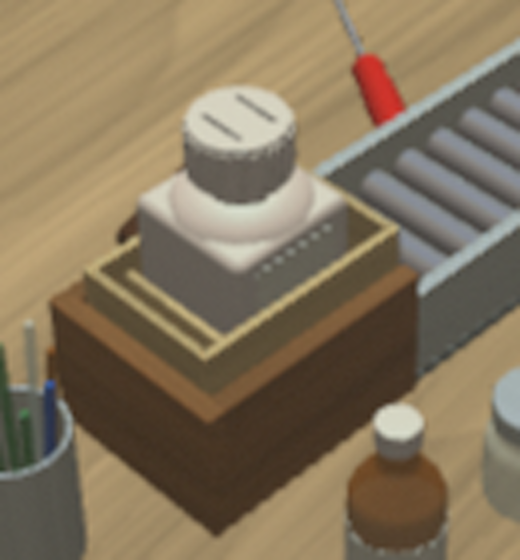

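The carton is home against the stop with the bottle upright. The cap's top centre is at (412,206) in the top crop and (239,122) in the scene crop.

Run:
```python
from h import *
from bench import robot
d=pickle.load(open("snap1.pkl","rb"))
a=ray(d["top"],290+412/5,160+206/5,.213);b=ray(d["scene"],215+239.5/4,160+122/4,.213)
print(a,b)
c=(a*2+b)/3;c[2]=.25
o=robot.get_obs();print(c,units(o,c,-60))
```

```text
[ 0.53879157 -0.0821365   0.213     ] [ 0.54567123 -0.0811606   0.213     ]
[ 0.54108479 -0.0818112   0.25      ] (array([-7.13,  0.12,  0.56]), np.float64(-6.1), np.float64(8.990544636805586))
```

>>> servo_tool:
  moves:
    - [-1,0,0,1,0]
    - [-2,0,0,2,0]
    - [-3,0,0,3,0]
    - [-4,0,0,4,0]
    - [-5,0,0,5,0]
    - [-6,0,0,6,0]
    - [-7,0.1,0.2,7,0]
    - [-7.1,0.1,0.5,8,0]
    - [-7.1,0.1,0.5,9,0]
    - [-7.1,0.1,0.5,9,0]

```text
time: 6.47
tool_pos: [0.5396, -0.0824, 0.2507]
ee_rot: [-3.14, 0.004, 0.517]
wrist_force: [0.2, -0.3, -0.0]
width: 0.0939
finger_force: 0.0
```

Run:
```python
from h import *
from bench import robot
import cv2
o=robot.get_obs();s=robot.snapshot("wrist")
cv2.imwrite("pics/w4.png",s["image"])
T=s["T_tool_cam"];print(T.round(4),s["fx"],s["cx"],s["cy"])
M=R.from_euler('xyz',o["ee_rot"]).as_matrix()
p=M.T@(np.array([.5395,-.0808,.213])-o["tool_pos"])
q=np.linalg.inv(T)@np.r_[p,1];print("pred px",q[0]/q[2]*s["fx"]+s["cx"],q[1]/q[2]*s["fy"]+s["cy"],"depth",q[2])
pickle.dump((s,o),open("w4.pkl","wb"))
print(o["time"],o["tool_pos"],units(o,[.5395,-.0808,.185],-60))
```

```text
[[ 0.000e+00 -9.571e-01 -2.899e-01  8.470e-02]
 [ 1.000e+00  1.000e-04 -2.000e-04  9.000e-04]
 [ 2.000e-04 -2.899e-01  9.571e-01 -1.805e-01]
 [ 0.000e+00  0.000e+00  0.000e+00  1.000e+00]] 276.47801383435853 319.8939931423003 202.42190109120415
pred px 317.3228910112868 222.63194095928432 depth 0.2331126687156606
6.4667 [ 0.539594   -0.08236155  0.25066265] (array([ 0.04, -0.05,  2.63]), np.float64(-60.4), np.float64(-0.0592380523416125))
```

View pics/w4.png

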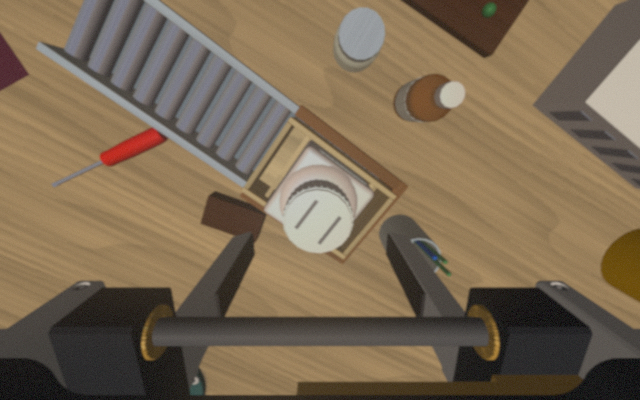

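The cap is centred between the fingers at about (318,220), within 2 mm of the prediction. Descending and gripping.

>>> servo_tool:
  moves:
    - [0.1,0,0.6,0,0]
    - [0.1,0,1.2,0,0]
    - [0.1,0,1.8,0,0]
    - [0.1,0,2.3,0,0]
    - [0.1,0,2.6,0,0]
    - [0.1,0,2.6,0,0.2]
    - [0.1,0,2.6,0,0.3]
    - [0.1,0,2.6,0,0.5]
    - [0.1,0,2.6,0,1]
    - [0.1,0,2.6,0,1]

```text
time: 7.35
tool_pos: [0.5437, -0.0791, 0.1891]
ee_rot: [3.14, -0.001, 0.523]
wrist_force: [-0.0, 0.3, -0.0]
width: 0.0641
finger_force: 0.0
```

>>> servo_tool:
  moves:
    - [0,0,0,0,1]
    - [0,0,0,0,1]
    - [0,0,0,0,1]
    - [0,0,0,0,1]

```text
time: 7.68
tool_pos: [0.5434, -0.0787, 0.1887]
ee_rot: [3.141, -0.001, 0.523]
wrist_force: [-0.5, 1.1, 3.1]
width: 0.0586
finger_force: 30.0
```

Gripped at 58.6 mm opening and 30 N. Pressing down.

>>> servo_tool:
  moves:
    - [0,0,0.1,0,1]
    - [0,0,0.2,0,1]
    - [0,0,0.3,0,1]
    - [0,0,0.4,0,1]
    - [0,0,0.5,0,1]
    - [0,0,0.5,0,1]

```text
time: 8.18
tool_pos: [0.5438, -0.0788, 0.1808]
ee_rot: [3.138, -0.004, 0.523]
wrist_force: [-5.6, 3.1, 19.2]
width: 0.0588
finger_force: 30.0
```

It moved 7.9 mm and bottomed at 19 N. Twisting anticlockwise (negative tool yaw) while holding it down.

>>> servo_tool:
  moves:
    - [0,0,0,-0.7,1]
    - [0,0,0,-1.4,1]
    - [0,0,0,-2.1,1]
    - [0,0,0,-2.8,1]
    - [0,0,0,-3.5,1]
    - [0,0,0,-4.2,1]
    - [0,0,0,-4.9,1]
    - [0,0,0,-5.6,1]
    - [0,0,0,-6.3,1]
    - [0,0,0,-7,1]

```text
time: 9.02
tool_pos: [0.5434, -0.0766, 0.1808]
ee_rot: [3.139, -0.005, 1.26]
wrist_force: [-6.2, 8.0, 20.8]
width: 0.0588
finger_force: 30.0
```

>>> servo_tool:
  moves:
    - [0,0,0,-0.7,1]
    - [0,0,0,-1.4,1]
    - [0,0,0,-2.1,1]
    - [0,0,0,-2.8,1]
    - [0,0,0,-3.2,1]
    - [0,0,0,-3.2,1]
    - [0,0,0,-3.2,1]

```text
time: 9.6
tool_pos: [0.5426, -0.0771, 0.1808]
ee_rot: [3.139, -0.002, 1.592]
wrist_force: [-8.1, 7.2, 21.3]
width: 0.0588
finger_force: 30.0
```

Run:
```python
from h import *
from bench import robot
import cv2
s=robot.snapshot("wrist");cv2.imwrite("pics/w5.png",cv2.resize(s["image"][100:300,200:440],None,fx=2.5,fy=2.5))
o=robot.get_obs();print({k:np.round(v,3) for k,v in o.items()})
```

```text
{'time': np.float64(9.65), 'joint_positions': array([-0.246,  0.087,  1.419,  0.003,  1.633, -0.267]), 'qvel': array([ 0.   , -0.001, -0.001, -0.002, -0.001, -0.   ]), 'joint_torque': array([ -2.919, -22.356, -23.701,  -1.265,  -3.587,  -0.035]), 'tool_pos': array([ 0.543, -0.077,  0.181]), 'ee_rot': array([ 3.139e+00, -2.000e-03,  1.592e+00]), 'wrist_force': array([-7.589,  5.971, 21.034]), 'wrist_torque': array([ 1.093,  2.037, -0.046]), 'finger_force': np.float64(30.006), 'width': np.float64(0.059)}
```

View pics/w5.png

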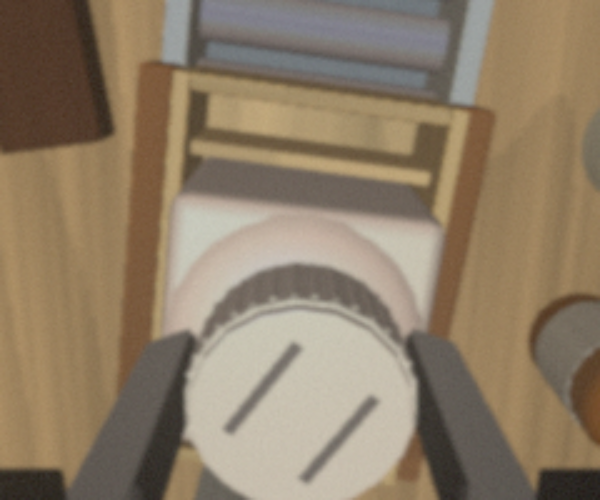

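The slots on the cap have turned about 55–60° with the fingers and the cap is still down. I'll ease the side load and lift straight up.

>>> servo_tool:
  moves:
    - [0.05,-0.06,0,0,1]
    - [0.1,-0.12,-0.1,0,1]
    - [0.1,-0.12,-0.3,0,1]
    - [0.1,-0.12,-0.5,0,1]
    - [0.1,-0.12,-0.7,0,1]
    - [0.1,-0.12,-0.9,0,1]
    - [0.1,-0.12,-1.1,0,1]
    - [0.1,-0.12,-1.1,0,1]

```text
time: 10.32
tool_pos: [0.5402, -0.0767, 0.2033]
ee_rot: [3.142, 0.0, 1.59]
wrist_force: [1.2, -0.2, 0.3]
width: 0.0591
finger_force: 30.0
```

It's free, with about 0 N on the wrist. Raising it to roughly 75 mm above the rim.

>>> servo_tool:
  moves:
    - [0,0,-0.3,0,1]
    - [0,0,-0.7,0,1]
    - [0,0,-1.1,0,1]
    - [0,0,-1.6,0,1]
    - [0,0,-2.1,0,1]
    - [0,0,-2.6,0,1]
    - [0,0,-3,0,1]
    - [0,0,-3.2,0,1]
    - [0,0,-3.2,0,1]
    - [0,0,-3.2,0,1]

```text
time: 11.15
tool_pos: [0.5402, -0.0765, 0.2832]
ee_rot: [3.141, 0.0, 1.59]
wrist_force: [1.4, -0.6, -1.1]
width: 0.0588
finger_force: 30.0
```

>>> servo_tool:
  moves:
    - [0,0,0,0,1]
    - [0,0,0,0,1]
    - [0,0,0,0,1]
    - [0,0,0,0,1]
    - [0,0,0,0,1]
    - [0,0,0,0,1]

```text
time: 11.65
tool_pos: [0.54, -0.0765, 0.2828]
ee_rot: [-3.141, -0.0, 1.59]
wrist_force: [-0.1, -1.0, -0.2]
width: 0.059
finger_force: 30.0
```

Run:
```python
from bench import robot
import cv2
s=robot.snapshot("scene");cv2.imwrite("pics/s6.png",cv2.resize(s["image"][120:300,200:360],None,fx=3.3,fy=3.3,interpolation=cv2.INTER_CUBIC))
o=robot.get_obs();print(o["time"],o["tool_pos"],o["finger_force"],o["width"],abs(o["qvel"]).max())
```

```text
11.7 [ 0.54004731 -0.07647571  0.2828386 ] 29.99914132989943 0.058433552756721185 0.0029085401545533196
```

View pics/s6.png

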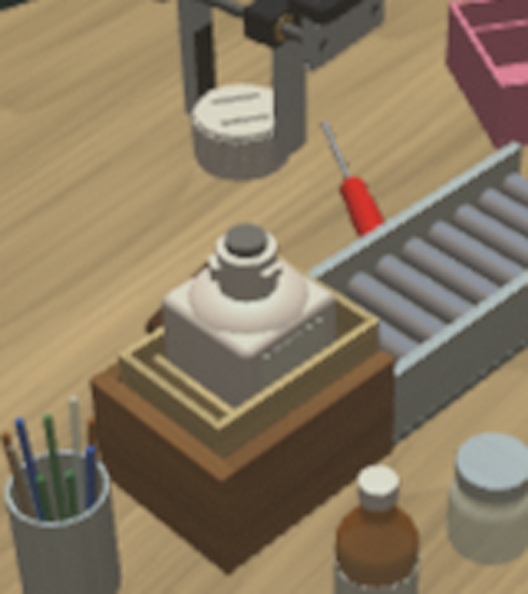

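The cap hangs upright in the fingers at (240,130), above the open neck at (245,250). The bottle stands in the carton, and the carton is against the stop. Handing in.

```bash
python3 -c "
from bench import robot
print(robot.close_job())"
```

```text
the job is handed in; nothing more can be done
None
```

I pushed the carton home against the stop, opened the bottle and handed the job in; the gripper is holding the cap upright about 75 mm above the mouth, and no verdict came back on hand-in.

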